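# Free the seized showcase latch and raise the glass sash

### The job

Open the glass showcase on the counter: its latch knob is seized, so push one of its wings firmly anticlockwise (seen from above) until it breaks loose, then keep turning it easily through at least a quarter turn so that the tongue is off the sash's ledge. Then push the counterbalanced sash up from under its wooden ledge until the top of the ledge is level with the top of the brass marker clip on the showcase's post, and leave it standing there, knob open. Do not shift or knock over the loose wares standing around.

Things in the scene. Friction and masses are not known exactly. Their poses are not given: they have to be found in the camera images.
- case: Glass showcase fixed on the counter: dark wood plinth 80 mm high, 440 mm wide (y) and 180 mm deep, aluminium posts to 434 mm, glass sides. Origin on the counter below the middle of the outer face of the sash; x points into the case (away from the robot), y along the sash to the left, z up. The plinth front is at x = +4 mm; nothing stands below the ledge in front of it, between latch and mortar.
- ledge (a point): Top front edge, at mid length, of the wooden lift ledge of the sash: a horizontal shelf 390 mm long (case y), standing out 50 mm towards the robot from the sash face, 15 mm thick, so the ledge reaches 50 mm beyond this point in case +x and its underside is 15 mm lower. Top at 100 mm, underside at 85 mm above the counter when shut. It travels with the sash. Axes parallel to those of the case.
- sash (a joint): Height of the sash in m above its shut position: 0 shut, 0.17 fully up. Counterbalanced: about 4 N moves it up or down and it stays where it is left. It cannot rise while the knob's tongue lies over the ledge (blocked up to about 0.9 rad of knob).
- clip: Brass marker clip, 36 x 56 mm and 8 mm thick, on the showcase's left (case +y) front post, standing out sideways; fixed. Origin at the middle of its top face, which is the height mark: 80 to 140 mm above the top of the shut ledge.
- latch: Latch that carries the knob: dark steel block, foot 70 mm square, 56 mm square and 88 mm high, fixed, about 125 mm in front of the sash face near its left or its right end. Origin under its centre on the counter, below the knob's axis; axes parallel to those of the case.
- knob_axis (a point): Point on the vertical axis of the steel wing knob, at mid height of its wings, 148 mm above the counter. Wings: one straight bar 124 mm long, 16 mm wide, from 136 to 160 mm above the counter (cap in the middle to 164). Hub below it 32 mm in diameter. The frame turns with the knob: y along the bar, x along the tongue. At 0 the bar lies parallel to the sash.
- tongue_tip (a point): End of the knob's flat steel tongue, 18 mm wide, 102 to 110 mm above the counter, 110 mm from the knob axis. It turns with the knob; at 0 it points to the sash (case +x) and lies over the ledge, holding the sash down.
- wing_end (a point): Middle of the end of the wing on the frame's +y side, 62 mm from the knob axis, 148 mm above the counter. At 0 this is the left wing (case +y); opening moves it towards the robot.
- knob (a joint): Knob angle in rad, 0 shut, growing anticlockwise seen from above, stop at 1.75. Seized at first: some 0.6 N m (about 12 N at 50 mm from the axis) up to about 0.45 rad, letting go by 0.6 rad; from there it turns with almost no resistance (about 0.05 N m) and stays where it is left.
- mortar: Solid brass mortar, 80 mm across, 80 mm high, loose, standing in front of the end of the showcase where the latch is not. Origin at the centre of its underside.
- dish: Shallow open copper dish, 90 mm across, 26 mm high, loose, on the counter between the robot and the showcase. Origin at the centre of its underside.
- tin: Plain aluminium tin, 72 mm across, 100 mm high, loose, left of the showcase. Origin at the centre of its underside.
- candlestick: Brass candlestick, foot 90 mm across, 150 mm high, loose, left of the showcase. Origin at the centre of its underside.
- cup: Blue ceramic mug, 76 mm across plus handle, 85 mm high, loose, right of the showcase. Origin at the centre of its underside.
- clock: Mantel clock, wooden case 60 x 110 mm, 150 mm high, loose, right of the showcase. Origin at the centre of its underside.
- pot: Round copper pot, 110 mm across, 105 mm high, loose, left of the showcase. Origin at the centre of its underside.
Not all that is in view belongs to the job. What is shaped like the latch but red or turquoise is not meant.

How it is judged:
On the way, in this order (a step that is already met when the one before it is completed fails the run):
1. the knob is broken loose and turned open by about a quarter turn (at least 1.4 rad) (value of joint knob above 1.4 rad), for 0.2 s.
2. the sash is raised until its ledge is within 12 mm of the clip (z of ledge in the frame of clip between -0.012 and 0.012 m), for 0.2 s.
At the end, for the whole second after the job is handed in: The knob stands open (at least 1.4 rad), the sash is at rest with the top of its ledge within 12 mm of the height of the clip's top, and none of the loose wares was shifted by more than 40 mm or tipped (all of step 2 and value of joint knob above 1.4 rad and velocity of joint sash between -0.01 and 0.01 m/s); the robot touches nothing.
It fails at once if a loose ware is shifted by more than 40 mm or tipped by more than 30 degrees (distance of any of mortar, dish, tin, candlestick, cup, clock, pot from where it was at the start of the episode above 0.04 m or angle between any of mortar, dish, tin, candlestick, cup, clock, pot's own z axis and vertical above 0.52 rad).
It also fails if it takes over 64 s, if anything falls off the work surface, if the arm or the gripper's body presses on something with over 40 N, if the wrist force passes 120 N, or if a joint passes its speed limit or range.

### The arm

A 6-joint arm with a two-finger parallel gripper is mounted at the origin on the work surface. World frame = base frame: x ahead of the robot, y to its left, z up, the work surface at z = 0. Lengths are in m, angles in rad, forces in N, time in s.
With the tool pointing down it reaches from about 0.3 to 0.825 m from the base axis. Payload 5.4 kg.
Tool frame: the origin (TCP) lies at the very end of the fingers, on their centre line; the grasp point (between the pads) lies 19 mm behind it; z points along the fingers, x is the direction in which the jaws open and shut, and the axes are right-handed (so a half turn about z gives the same grasp; the last joint's range is limited). The gripper opens to 92 mm and grips with 3 to 60 N. Pads are 20 mm wide; open, the fingers measure 128 mm over their backs; the gripper's body (75 mm by 189 mm) begins 69 mm behind the grasp point.
Start: joints at [-1.396, 0.158, 1.597, -0, 1.386, -0.21], TCP at [0.216, -0.533, 0.215] pointing down, gripper open.
Joint ranges: [-2.91, 2.91], [-0.94, 2.29], [0.18, 2.7], [-1.29, 4.43], [0.17, 2.64], [-3, 3]. Speed limits (rad/s): [2.57, 2.57, 3.14, 3.14, 3.14, 3.14].

### API

Orientations are given as a rotation vector (axis times angle).
In Python, from workcell import bot gives the robot as it stands. Calls block until the motion is done:
- bot.goto(position, orientation): joint-space move of the TCP to a pose.
- bot.line_to(position, rot=None, max_speed=0.15): straight line of the TCP; rot=None keeps the orientation; max_speed is the mean speed in m/s.
- bot.set_joints(angles): joint-space move.
- bot.set_gripper(opening, newtons=None): opening from 0.0 (shut) to 1.0 (fully open); newtons is the grip in N (None keeps the last); returns when the fingers have stopped.
- bot.hold(seconds).
- bot.inverse_kinematics(position, orientation): joint angles nearest the present ones, or None.
- bot.read_camera(name): name is "side" or "top" or "wrist"; returns a dict with "pixels" (400x640x3 uint8, blue, green, red), "fx", "fy", "cx", "cy" (pixels), "R" (3x3) and "t" (3): a world point X has camera coordinates R X + t. Camera axes: x right, y down, z forward; pixel columns grow to the right and rows downward; lengths in m; the calibration is good to about 2 mm. A picture is of the moment at which its call begins. There is no depth.
A pose or a line that the arm cannot do raises bot.MotionError and nothing moves.
- bot.job_done(): hands the job in, once; it reports no verdict.
Readings, each from a call of its own:
- bot.current_clock(): time.
- bot.current_joints(): joint angles.
- bot.current_joint_vel(): joint speeds.
- bot.current_effort(): joint torques, N m.
- bot.current_ee_pos(): TCP position.
- bot.current_tool_rot(): TCP orientation.
- bot.current_contact_force(): force on the tool from outside, world axes, zero at the start.
- bot.current_ft_torque(): the same for the moment, N m.
- bot.current_opening(): opening from 0.0 (shut) to 1.0 (fully open).
Only numpy, scipy, OpenCV 4.12 (cv2) and the standard library are available. Lean on these libraries where they do the work, as an engineer would, in place of code of your own. Each camera call takes 0.05 s, during which the arm holds its last target. There are 200 camera calls.

## Working session

There is one attempt and no reset: what is moved stays moved. The work goes in short steps, each a Python script; the robot and the scene stay as the last script left them, time stands still between calls to the robot, and variables do not carry over. Pictures are saved under pics/ and viewed, about 8 in all and at most 12, crops included, and the job is handed in when it is done.

```bash
mkdir -p pics; ls; python3 - <<'E'
from workcell import bot
import cv2,numpy as np
for n in("top","side"):
    c=bot.read_camera(n); cv2.imwrite(f"pics/{n}0.png",c["pixels"])
    print(n,c["fx"],c["fy"],c["cx"],c["cy"],np.round(c["R"],4).tolist(),np.round(c["t"],4).tolist())
print(bot.current_clock(),bot.current_tool_rot())
E
```

```text
pics
top 370.0724248554503 370.0724248554503 320.32911098916696 201.37989494221878 [[-0.0031, -0.9999, -0.0113], [-0.9885, 0.0048, -0.1508], [0.1509, 0.0107, -0.9885]] [0.0217, 0.5429, 1.0974]
side 430.8336993499924 430.8336993499924 316.6852051145528 198.41814373290526 [[-0.9691, -0.2466, -0.0052], [-0.1221, 0.4982, -0.8584], [0.2143, -0.8313, -0.5129]] [0.5077, 0.1943, 1.5195]
0.1 [-2.60425667e+00  1.75492249e+00  1.88374530e-03]
```

View pics/top0.png

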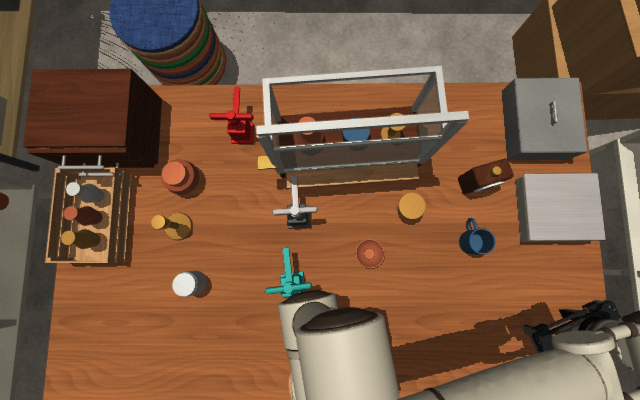

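View pics/side0.png

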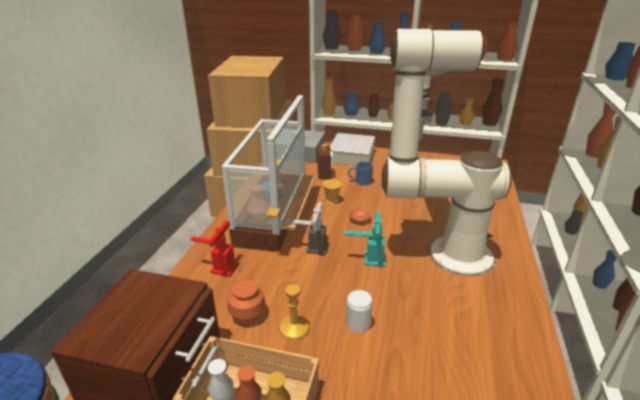

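```bash
python3 - <<'E'
import cv2
a=cv2.imread("pics/top0.png")[110:260,245:445]; cv2.imwrite("pics/topc.png",cv2.resize(a,None,fx=4,fy=4,interpolation=cv2.INTER_CUBIC))
a=cv2.imread("pics/side0.png")[150:270,215:375]; cv2.imwrite("pics/sidec.png",cv2.resize(a,None,fx=5,fy=5,interpolation=cv2.INTER_CUBIC))
E
```

```text
(no output)
```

View pics/topc.png

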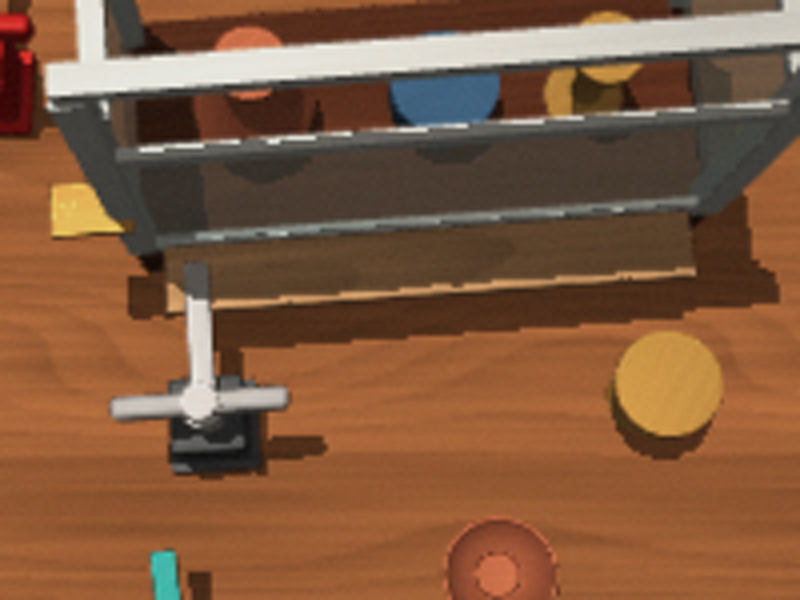

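View pics/sidec.png

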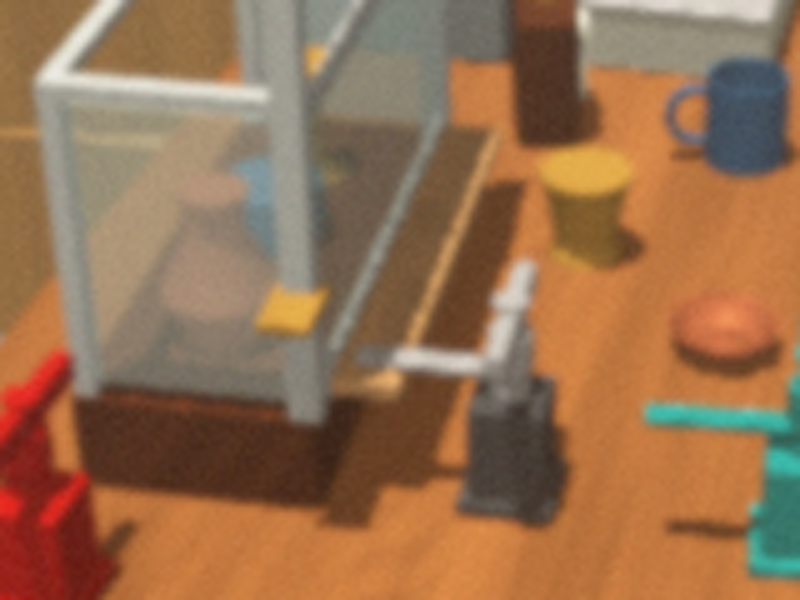

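```bash
cat > h.py <<'E'
from workcell import bot
import numpy as np, cv2
from scipy.spatial.transform import Rotation as Rn
def proj(c,X):
    p=np.asarray(c["R"])@np.asarray(X,float).T+np.asarray(c["t"]).reshape(3,-1)
    return np.stack([c["fx"]*p[0]/p[2]+c["cx"],c["fy"]*p[1]/p[2]+c["cy"]],1)
def ray(c,uv):
    R=np.asarray(c["R"]);d=R.T@np.array([(uv[0]-c["cx"])/c["fx"],(uv[1]-c["cy"])/c["fy"],1]);return -R.T@np.asarray(c["t"]),d
def atz(c,uv,z):
    o,d=ray(c,uv);return o+d*(z-o[2])/d[2]
def tri(a,b):
    (o1,d1),(o2,d2)=a,b
    s=np.linalg.lstsq(np.stack([d1,-d2],1),o2-o1,rcond=None)[0]
    p,q=o1+s[0]*d1,o2+s[1]*d2;return (p+q)/2,np.linalg.norm(p-q)
E
python3 - <<'E'
from h import *
np.set_printoptions(precision=4,suppress=True)
T=bot.read_camera("top");S=bot.read_camera("side")
t=lambda u,v:(245+u/4-.375,110+v/4-.375); s=lambda u,v:(215+u/5-.4,150+v/5-.4)
print("cap",atz(T,t(200,402),.164)); L=atz(T,t(112,408),.16);R=atz(T,t(288,398),.16);print("wings",L,R,np.linalg.norm(L-R),(L+R)/2)
a=atz(T,t(168,300),.1);b=atz(T,t(694,268),.1);print("ledge",a,b,np.linalg.norm(a-b),(a+b)/2)
d=(a-b)/np.linalg.norm(a-b);print("yaw",np.arctan2(-d[0],d[1]))
print("mortar",atz(T,t(668,384),.08),"dish",atz(T,t(500,572),.013),"turq",atz(T,(290,287),.16))
for z in(.18,.2,.22,.24): print(z,[atz(T,t(*p),z)for p in((52,184),(52,236),(125,234))],atz(S,s(275,285),z),atz(S,s(258,328),z))
print(tri(ray(T,t(52,184)),ray(S,s(275,285))),tri(ray(T,t(52,236)),ray(S,s(258,328))))
for n,P in(("tip",[.0,0,0]),):pass
E
```

```text
cap [0.5004 0.0885 0.164 ]
wings [0.497  0.1493 0.16  ] [0.5034 0.0285 0.16  ] 0.12097223707223081 [0.5002 0.0889 0.16  ]
ledge [0.5843 0.1178 0.1   ] [ 0.6061 -0.2686  0.1   ] 0.3870705186527843 [ 0.5952 -0.0754  0.1   ]
yaw 0.05648919372719624
mortar [ 0.523  -0.2509  0.08  ] dish [ 0.3866 -0.1317  0.013 ] turq [0.2947 0.0997 0.16  ]
0.18 [array([0.6501, 0.1904, 0.18  ]), array([0.6134, 0.1895, 0.18  ]), array([0.6145, 0.1395, 0.18  ])] [0.6524 0.1355 0.18  ] [0.6453 0.1885 0.18  ]
0.2 [array([0.6445, 0.1867, 0.2   ]), array([0.6085, 0.1859, 0.2   ]), array([0.6096, 0.1368, 0.2   ])] [0.6404 0.1656 0.2   ] [0.6334 0.2172 0.2   ]
0.22 [array([0.6388, 0.183 , 0.22  ]), array([0.6036, 0.1822, 0.22  ]), array([0.6046, 0.1341, 0.22  ])] [0.6284 0.1957 0.22  ] [0.6216 0.2459 0.22  ]
0.24 [array([0.6332, 0.1792, 0.24  ]), array([0.5987, 0.1785, 0.24  ]), array([0.5997, 0.1315, 0.24  ])] [0.6163 0.2257 0.24  ] [0.6097 0.2746 0.24  ]
(array([0.6371, 0.1835, 0.2126]), np.float64(0.007567946158225372)) (array([0.6281, 0.1931, 0.1813]), np.float64(0.02980473458269937))
```

```bash
python3 - <<'E'
from h import *
np.set_printoptions(precision=4,suppress=True)
T=bot.read_camera("top");S=bot.read_camera("side")
t=lambda u,v:(245+u/4-.375,110+v/4-.375); s=lambda u,v:(215+u/5-.4,150+v/5-.4)
for v in(312,318,325): print(v,tri(ray(T,t(52,184)),ray(S,s(258,v))),tri(ray(T,t(52,236)),ray(S,s(316,v+4))))
# mask bounds
for n,c,(y0,y1,x0,x1) in(("top",T,(150,175,250,285)),("side",S,(200,222,260,285))):
    h=cv2.cvtColor(c["pixels"][y0:y1,x0:x1],cv2.COLOR_BGR2HSV); V=c["pixels"][y0:y1,x0:x1].astype(int)
    m=(h[...,0]>=17)&(h[...,0]<32)&(h[...,1]>130)&(h[...,2]>120); print(n,y0,x0)
    for r in m: print(''.join('#' if k else '.' for k in r))
# yaw / corner fit by IoU in both
E
```

```text
312 (array([0.6456, 0.1879, 0.1923]), np.float64(0.0019647733677004564)) (array([0.6076, 0.1864, 0.1945]), np.float64(0.004504200939749527))
318 (array([0.6463, 0.1885, 0.1881]), np.float64(0.003062021068097766)) (array([0.6081, 0.187 , 0.1903]), np.float64(0.005500650201544783))
325 (array([0.647 , 0.1893, 0.1833]), np.float64(0.004345678881346399)) (array([0.6087, 0.1878, 0.1855]), np.float64(0.006666298430592389))
top 150 250
...................................
...................................
...................................
...................................
...................................
...................................
.........#########.................
........###########................
........###########................
........############...............
........############...............
........#############..............
........#############..............
........##############.............
........###############............
........################...........
........#################..........
........##################.........
........#########..................
...................................
...................................
...................................
...................................
...................................
...................................
side 200 260
.........................
.........................
.........................
.........................
.........................
.........................
.........................
...................#.....
.........##.......###....
.........###########.....
........############.....
........############.....
.......############......
.......############......
.......###########.......
.......###########.......
.........########........
.........................
.........................
.........................
.........................
.........................
```

```bash
cat >> h.py <<'E'
Y0=0.0565; AX=np.array([.5003,.0887]); cx=np.array([np.cos(Y0),np.sin(Y0)])
def rot(x,z):
    x=np.array(x,float);z=np.array(z,float);return Rn.from_matrix(np.stack([x,np.cross(z,x),z],1)).as_rotvec()
def knob(a,z,gap=0.,r=.046,flip=False):
    b=a+Y0;u=np.array([-np.sin(b),np.cos(b)]);p=np.array([-np.cos(b),-np.sin(b)])
    c=AX+r*u-p*(.018+gap);f=-1 if flip else 1
    return np.r_[c,z],rot(np.r_[f*u,0],[0,0,-1])
def lift(z,d,y=-.079,th=.35,head=0.):
    # tip z, d = tip depth behind ledge front edge
    h=np.array([np.cos(head),np.sin(head)]);xe=.5952+(-.0754-y)*np.tan(Y0)
    return np.array([xe+d,y,z]),rot([-h[1],h[0],0],[h[0]*np.cos(th),h[1]*np.cos(th),-np.sin(th)])
E
python3 - <<'E'
from h import *
np.set_printoptions(precision=2,suppress=True)
for f in(0,1):
  for a in(0,.5,1,1.6): print(f,a,bot.inverse_kinematics(*knob(a,.139,flip=f)))
for th in(.25,.35,.5,.7):
  for z in(.05,.15): 
    for d in(.04,-.05):
      P,o=lift(z,d,th=th); print(th,z,d,bot.inverse_kinematics(P,o), bot.inverse_kinematics(P,(Rn.from_rotvec(o)*Rn.from_euler('z',np.pi)).as_rotvec()))
g=bot.read_camera("side")["pixels"][203:220,262:284]
print(g.sum(2)//3)
E
```

```text
0 0 [ 0.03  0.12  1.79 -0.    1.23 -1.6 ]
0 0.5 [ 0.04  0.06  1.86 -0.    1.22 -2.09]
0 1 [ 0.02 -0.    1.92 -0.    1.22 -2.61]
0 1.6 None
1 0 [ 0.03  0.12  1.79 -0.    1.23  1.54]
1 0.5 [ 0.04  0.06  1.86 -0.    1.22  1.05]
1 1 [ 0.02 -0.    1.92 -0.    1.22  0.53]
1 1.6 [-0.04 -0.06  1.98 -0.    1.22 -0.12]
0.25 0.05 0.04 [-0.61  0.5   2.31  2.45  1.05  1.79] [-0.61  0.5   2.31  2.45  1.05 -1.35]
0.25 0.05 -0.05 [-0.83  0.43  2.51  2.26  1.19  1.73] [-0.83  0.43  2.51  2.26  1.19 -1.42]
0.25 0.15 0.04 [-0.61  0.13  2.4   2.31  0.85  2.03] [-0.61  0.13  2.4   2.31  0.85 -1.11]
0.25 0.15 -0.05 [-0.83 -0.12  2.64  2.07  0.96  2.12] [-0.83 -0.12  2.64  2.07  0.96 -1.02]
0.35 0.05 0.04 [-0.59  0.4   2.32  2.4   0.88  1.87] [-0.59  0.4   2.32  2.4   0.88 -1.27]
0.35 0.05 -0.05 [-0.8   0.28  2.54  2.22  1.01  1.84] [-0.8   0.28  2.54  2.22  1.01 -1.3 ]
0.35 0.15 0.04 [-0.59  0.04  2.38  2.18  0.69  2.18] [-0.59  0.04  2.38  2.18  0.69 -0.96]
0.35 0.15 -0.05 [-0.8  -0.25  2.64  1.91  0.8   2.33] [-0.8  -0.25  2.64  1.91  0.8  -0.82]
0.5 0.05 0.04 [-0.56  0.28  2.3   2.25  0.64  2.06] [-0.5
[... 1482 characters left out ...]
0 157 158 158 157 143 121  95
   88  90 101 118]
 [126 128 126 128 144 149 151 150 152 159 157 158 160 157 151 131 107  93
   93  94 110 131]
 [124 119 125 125 136 145 145 141 149 145 148 155 159 155 149 124  99  94
   92 101 118 141]
 [120 123 125 123 123 124 120 122 127 129 132 137 142 143 134 113  93  93
   94 107 126 136]
 [123 120 121 118 117 110 107 108 108 108 112 119 123 124 116 109  99  95
   94 114 132 129]
 [119 119 120 117 115 108 108 110 107 107 110 113 115 118 115 113 105  98
  102 125 138 128]
 [121 118 119 118 113 112 111 112 109 115 122 122 124 126 122 120 107 101
  109 135 137 120]
 [120 119 118 113 112 110 109 115 119 124 127 130 125 128 127 124 109 102
  111 125 124 106]]
```

```bash
python3 - <<'E'
from h import *
np.set_printoptions(precision=3,suppress=True)
bot.set_gripper(0.0,30)
P,o=knob(0,.26,.010,flip=True)
bot.goto([.42,.0,.28],o); bot.goto(P,o)
P,_=knob(0,.139,.010,flip=True); bot.line_to(P); print(bot.current_contact_force(),bot.current_clock(),bot.current_opening())
for a in np.r_[0:1.61:.1]:
    P,o=knob(a,.139,-.001,flip=True); bot.line_to(P,o,max_speed=.06)
    print(round(a,2),bot.current_contact_force(),np.linalg.norm(bot.current_ee_pos()-P))
print(bot.current_clock())
c=bot.read_camera("side");cv2.imwrite("pics/s1.png",cv2.resize(c["pixels"][130:290,200:420],None,fx=3,fy=3))
c=bot.read_camera("top");cv2.imwrite("pics/t1.png",c["pixels"])
E
```

```text
[ 0.252 -0.068 -0.085] 5.45 0.0023957874391339344
0.0 [ 0.683  0.94  -0.033] 0.0006336598875258795
0.1 [ 6.792  0.54  -3.05 ] 0.0021000041668235146
0.2 [ 5.531  1.027 -2.707] 0.0020013145121233
0.3 [ 6.815  1.501 -4.905] 0.0026697777606683494
0.4 [ 7.235  2.579 -4.558] 0.002428332538526233
0.5 [-0.336 -0.363 -0.054] 0.0002608380632364401
0.6 [ 0.182 -0.593  0.356] 0.00019674978322063055
0.7 [ 0.058 -0.05   0.477] 8.276477098896044e-05
0.8 [-0.422  0.003  0.42 ] 8.886295600649591e-05
0.9 [ 0.314 -0.54  -0.84 ] 0.00013028067332307046
1.0 [-0.486 -0.416 -0.229] 0.00015705133979222798
1.1 [-0.051  0.471  0.475] 0.00018515128379104908
1.2 [-0.044 -0.145 -0.586] 0.00020851586262873767
1.3 [ 0.805 -0.379  0.577] 0.00016990906889701037
1.4 [-0.222 -0.033  0.043] 0.0001972661511744081
1.5 [ 0.925 -0.22  -0.352] 0.00015038569550792358
1.6 [0.047 0.381 0.646] 0.00015342424834727725
9.7833
```

View pics/s1.png

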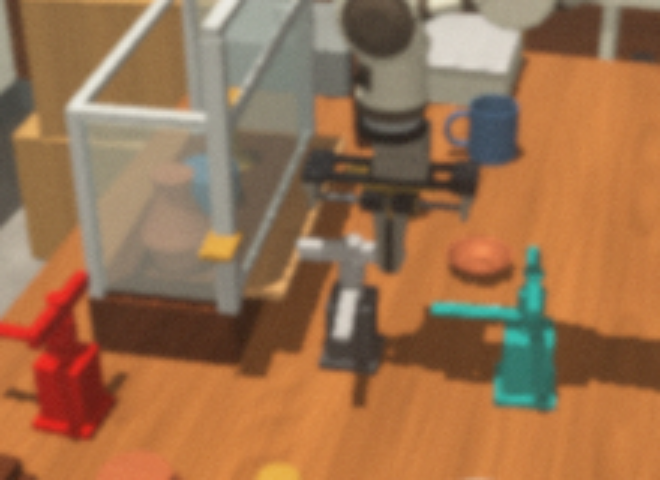

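The knob is open: the tongue (crop ~350,315) points at the camera (+y), and the bar is along x. Now I'll back off, tilt the tool and go to the ledge.

```bash
python3 - <<'E'
from h import *
np.set_printoptions(precision=3,suppress=True)
P,o=knob(1.6,.139,.004,flip=True); bot.line_to(P,o,max_speed=.05); P[2]=.30; bot.line_to(P,o)
_,o=lift(.3,0,th=np.pi/2); 
p0=[.50,-.079,.32]
for flip in(0,1):
    q=(Rn.from_rotvec(o)*Rn.from_euler('z',np.pi*flip)).as_rotvec(); print(flip,bot.inverse_kinematics(p0,q))
flip=1
bot.goto(p0,(Rn.from_rotvec(o)*Rn.from_euler('z',np.pi*flip)).as_rotvec()); print(bot.current_joints())
for th in(1.35,1.15,.95,.8,.65,.5,.4):
    P,o=lift(.3,-.045,th=th); P[2]=max(.2,.32-.12*(1.57-th)/1.17); q=(Rn.from_rotvec(o)*Rn.from_euler('z',np.pi*flip)).as_rotvec()
    P[0]=.50+(P[0]-.50)*(1.57-th)/1.17
    try: bot.goto(P,q)
    except bot.MotionError as e: print("ERR",th,e);break
    print(th,bot.current_joints(),bot.current_ee_pos())
print(bot.current_clock())
E
```

```text
0 [-0.396 -0.072  1.63  -0.     1.584 -1.967]
1 [-0.396 -0.072  1.63   0.     1.584  1.175]
[-0.395 -0.072  1.63   0.     1.585  1.174]
1.35 [-0.449 -0.231  1.829  0.097  1.348  1.109] [ 0.508 -0.078  0.297]
1.15 [-0.51  -0.364  2.011  0.22   1.136  1.005] [ 0.518 -0.079  0.277]
0.95 [-0.579 -0.483  2.194  0.405  0.937  0.833] [ 0.526 -0.079  0.257]
0.8 [-0.635 -0.551  2.323  0.61   0.804  0.632] [ 0.535 -0.08   0.245]
0.65 [-0.691 -0.585  2.449  0.902  0.704  0.338] [ 0.541 -0.08   0.229]
0.5 [-0.741 -0.556  2.554  1.296  0.665 -0.071] [ 0.547 -0.079  0.213]
0.4 [-0.769 -0.481  2.604  1.594  0.697 -0.393] [ 0.551 -0.079  0.202]
15.0833
```

```bash
python3 - <<'E'
from h import *
np.set_printoptions(precision=3,suppress=True)
F=bot.current_contact_force
for z in(.14,.09,.042):
    P,_=lift(z,-.045); bot.line_to(P); print(z,F(),bot.current_joints())
c=bot.read_camera("side");cv2.imwrite("pics/s2.png",cv2.resize(c["pixels"][100:290,200:440],None,fx=3,fy=3))
E
```

```text
0.14 [0.209 0.554 0.008] [-0.769 -0.228  2.604  1.884  0.74  -0.774]
0.09 [ 0.955 -0.304  0.719] [-0.77   0.019  2.573  2.083  0.828 -1.054]
0.042 [0.545 0.859 0.734] [-0.77   0.26   2.52   2.215  0.932 -1.26 ]
```

View pics/s2.png

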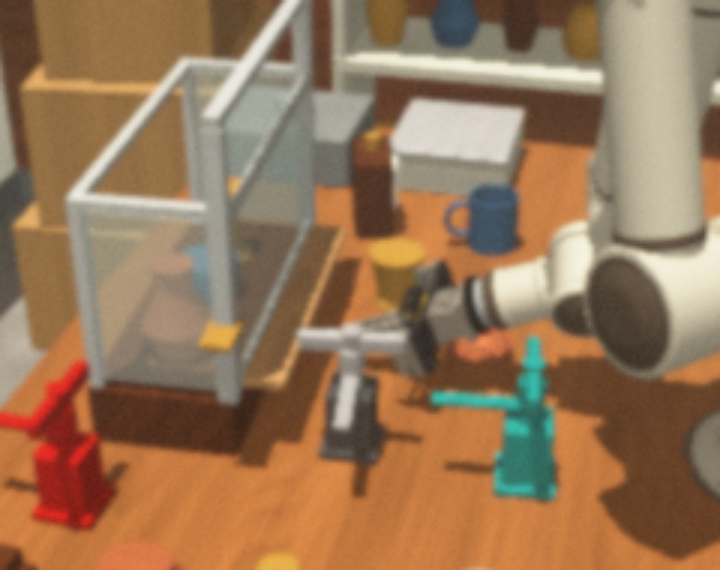

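```bash
python3 - <<'E'
from h import *
np.set_printoptions(precision=3,suppress=True)
F=bot.current_contact_force
P,_=lift(.042,.035); bot.line_to(P,max_speed=.08); print(F())
z=.042;zc=None
while z<.075:
    z+=.002;P[2]=z;bot.line_to(P,max_speed=.03);f=F()
    if f[2]<-2: zc=z;print("contact",z,f,bot.current_ee_pos());break
print(z,bot.current_clock())
if zc:
    for k in range(1,5):
        P[2]=zc+.02*k;bot.line_to(P,max_speed=.05);print(P[2],F(),bot.current_ee_pos()[2])
c=bot.read_camera("side");cv2.imwrite("pics/side3.png",c["pixels"]);cv2.imwrite("pics/s3.png",cv2.resize(c["pixels"][150:270,215:375],None,fx=5,fy=5,interpolation=cv2.INTER_CUBIC))
print(bot.current_clock())
E
```

```text
[-0.534 -0.76  -0.184]
contact 0.05800000000000002 [ 0.179 -0.173 -4.457] [ 0.63  -0.079  0.057]
0.05800000000000002 19.7833
0.07800000000000001 [-3.925  0.435 -1.841] 0.07841826517173989
0.09800000000000002 [-3.593  0.502 -1.518] 0.09856881037846812
0.11800000000000002 [-3.404  0.324 -1.687] 0.11857065368072887
0.138 [-2.939  0.2   -1.161] 0.13835512833277863
22.0333
```

View pics/s3.png

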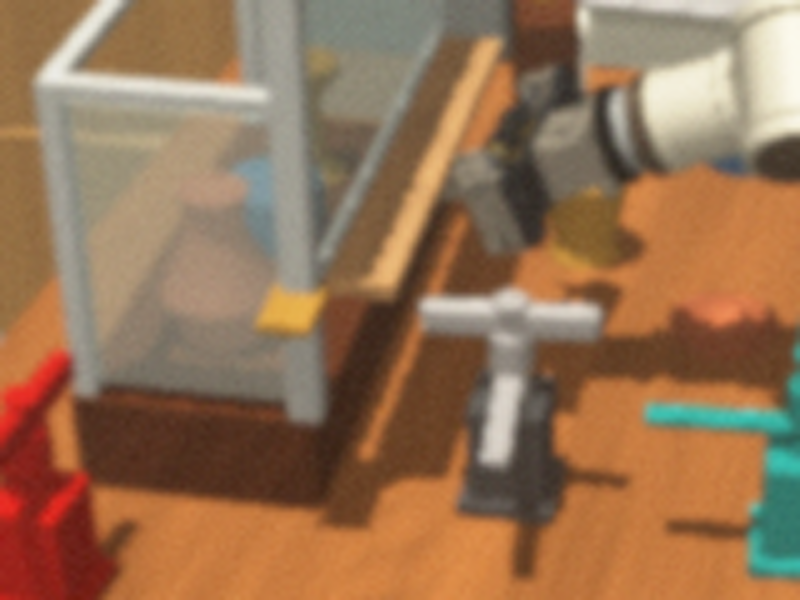

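```bash
python3 - <<'E'
from h import *
S=bot.read_camera("side");T=bot.read_camera("top")
cy=np.array([-cx[1],cx[0]])
def L(z): # ledge top front edge L,R and underside
    a=np.array([.5952,-.0754]);return [np.r_[a+.195*s*cy+d*cx,z-t] for s,d,t in((1,0,0),(1,0,.015),(-1,0,.015),(-1,0,0),(1,0,0),(1,.05,0))]
def C(z,c=T):
    o=atz(T,(245+52/4-.375,110+210/4-.375),z)[:2];P=[np.r_[o+a*cx-b*cy,z-t] for a,b,t in((.018,0,0),(-.018,0,0),(-.018,.056,0),(.018,.056,0),(.018,0,0),(.018,0,.008),(-.018,0,.008),(-.018,0,0))];return P
out=[]
for c,(x0,y0,w,h),k in((S,(255,180,70,45),8),(T,(245,140,110,60),5)):
    im=cv2.resize(c["pixels"][y0:y0+h,x0:x0+w],None,fx=k,fy=k,interpolation=cv2.INTER_CUBIC)
    for X,col in((L(.18),(255,0,0)),(C(.187),(0,0,255))):
        p=(proj(c,X)-[x0,y0]+.5)*k; cv2.polylines(im,[np.int32(p.round())],False,col,1)
    out.append(im)
w=max(i.shape[1] for i in out);out=[cv2.copyMakeBorder(i,0,0,0,w-i.shape[1],0) for i in out]
im=np.vstack(out)[:660];cv2.imwrite("pics/ov.png",cv2.resize(im,None,fx=.9,fy=.9));print(im.shape)
E
```

```text
(660, 560, 3)
```

View pics/ov.png

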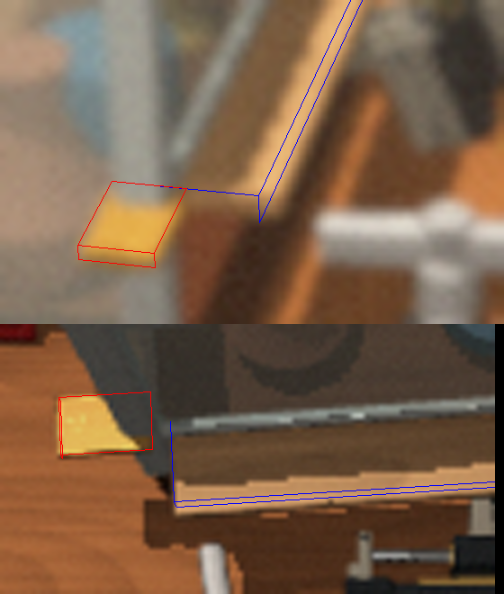

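```bash
python3 - <<'E'
from h import *
S=bot.read_camera("side")["pixels"];T=bot.read_camera("top")["pixels"]
for _ in range(7):
    S=S.astype(float)+bot.read_camera("side")["pixels"];T=T.astype(float)+bot.read_camera("top")["pixels"]
S=(S/8).astype(np.uint8);T=(T/8).astype(np.uint8)
k=14
a=cv2.resize(S[195:220,262:304],None,fx=k,fy=k,interpolation=cv2.INTER_CUBIC)
b=cv2.resize(T[152:185,255:297],None,fx=k,fy=k,interpolation=cv2.INTER_CUBIC)[:,:]
for im in(a,b):
    for i in range(0,im.shape[1],5*k):cv2.line(im,(i,0),(i,6),(255,255,255),1)
    for i in range(0,im.shape[0],5*k):cv2.line(im,(0,i),(6,i),(255,255,255),1)
cv2.imwrite("pics/z.png",np.vstack([a,b])[:,:]);print(a.shape,b.shape)
im=np.vstack([a[:, :],b]);im=cv2.resize(im,None,fx=.7,fy=.7,interpolation=cv2.INTER_AREA);cv2.imwrite("pics/z.png",im)
print(im.shape,bot.current_clock())
E
```

```text
(350, 588, 3) (462, 588, 3)
(568, 412, 3) 22.9333
```

View pics/z.png

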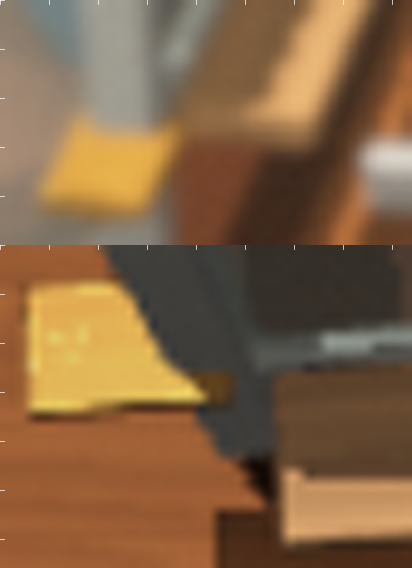

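```bash
python3 - <<'E'
from h import *
S=bot.read_camera("side");T=bot.read_camera("top")
s=lambda u,v:ray(S,(261.5+u/9.8,194.5+v/9.8)); t=lambda u,v:ray(T,(254.5+u/9.8,151.5+(v-245)/9.8))
for u,v in((310,150),(315,150),(310,145),(305,155)):
  print("ledge top",tri(t(285,545),s(u,v))[0]+[0,0,.015],tri(t(285,545),s(u,v))[1])
print("clip top via -x+y bottom",tri(t(28,415),s(140,217))[0]+[0,0,.008],tri(t(28,415),s(140,217))[1])
print("clip top -x+y top",tri(t(28,405),s(146,203)));print("clip top +x+y",tri(t(28,287),s(40,192)))
print("ledge expected",atz(T,(254.5+285/9.8,151.5+300/9.8),.166))
E
```

```text
ledge top [0.57627278 0.11888127 0.18381294] 0.0027013606770884997
ledge top [0.5753768  0.11869353 0.18405179] 0.0043832976515046085
ledge top [0.57606732 0.11870332 0.18572722] 0.002322613245611409
ledge top [0.57737443 0.1192489  0.18165925] 0.0013973682754107313
clip top via -x+y bottom [0.61213119 0.19003286 0.18868763] 0.0009353341573823772
clip top -x+y top (array([0.61194491, 0.18873343, 0.18595623]), np.float64(0.004381367208171641))
clip top +x+y (array([0.6473599 , 0.18993739, 0.18518214]), np.float64(0.0016634037916087058))
ledge expected [0.57821362 0.11945959 0.166     ]
```

```bash
python3 - <<'E'
from h import *
np.set_printoptions(precision=3,suppress=True)
P=np.array(bot.current_ee_pos());P[2]=.142;bot.line_to(P,max_speed=.03);bot.hold(.4);print(bot.current_ee_pos(),bot.current_contact_force())
P[2]-=.012;bot.line_to(P,max_speed=.03);print(bot.current_contact_force())
P[0]-=.085;bot.line_to(P,max_speed=.08);bot.hold(.5);print(bot.current_contact_force(),bot.current_clock())
S=bot.read_camera("side")["pixels"];T=bot.read_camera("top")["pixels"]
k=14;a=S[195:220,262:304];b=T[152:185,255:297]
im=cv2.resize(np.vstack([a,b]),None,fx=9.8,fy=9.8,interpolation=cv2.INTER_CUBIC)
cv2.imwrite("pics/z2.png",np.hstack([im,cv2.resize(S[130:290,250:420],(340,320))[:, :] if 0 else cv2.copyMakeBorder(cv2.resize(S[130:290,225:415],(380,320)),0,im.shape[0]-320,0,0,0)]))
E
```

```text
[ 0.63  -0.079  0.142] [-5.092 -0.027 -2.96 ]
[ 1.333 -0.429  0.535]
[-0.391  0.133  0.053] 25.975
```

View pics/z2.png

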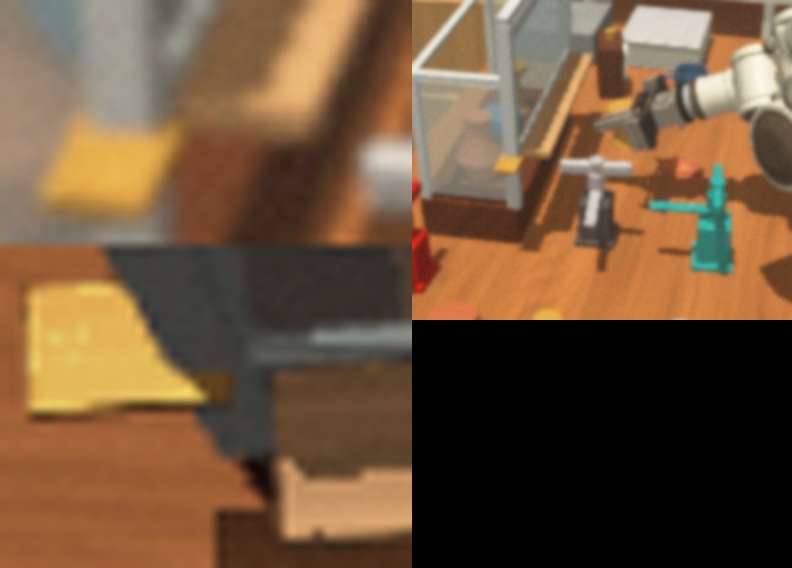

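The sash stayed up: the ledge corner is about 12 display px higher (~4 mm), the finger is clear, and the knob is still open.

```bash
python3 - <<'E'
from workcell import bot
bot.job_done();print(bot.current_clock())
E
```

```text
the job is handed in; nothing more can be done
the job is handed in; nothing more can be done
```

I opened the showcase and handed the job in just after 26 s on the robot's clock. The interface gives no verdict, so what follows rests on my own checks.

- **Knob:** I pushed the left wing anticlockwise with the shut fingers. It broke loose between 0.4 and 0.5 rad, and I carried it on to about 1.6 rad. The last picture shows the bar at right angles to the sash and the tongue well clear of the ledge.
- **Sash:** I pushed it up from under the ledge until its top was at about 185 mm, going by how far the fingertip rose after contact. It stayed there when the finger was lowered and drawn back.
- **Height against the clip:** The clip's top triangulates to about 185–189 mm. The ledge's height from the pictures came out about 3 mm above the fingertip figure. Both figures are within about 4 mm of the clip, well inside the 12 mm tolerance.
- **Ledge position:** My first estimate of the ledge's front edge was several millimetres too far from the robot. This did not affect the lift, because I set the height from contact.
- **Loose wares:** I saw nothing in the pictures that had been moved, but I did not measure their positions again. The tool is clear of everything, with contact force about 0.

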